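Clamp the re-glued slide tray with the ratchet

ROBOT

A 6-joint arm with a two-finger parallel gripper is mounted at the origin on the work surface. World frame = base frame: x ahead of the robot, y to its left, z up, the work surface at z = 0. Lengths are in m, angles in rad, forces in N, time in s.
With the tool pointing down it reaches from about 0.2 to 0.875 m from the base axis. Payload 3.4 kg.
Tool frame: the origin (TCP) lies between the finger pads; the fingertips stand 25 mm ahead of it and the grasp point (between the pads) lies 6 mm ahead of it (r.nose_length is the z of the fingertips in the tool frame, in m); z points along the fingers, y is the line along which they close (so a half turn about z gives the same grasp; the last joint's range is limited). The gripper opens to 94 mm and grips with 3 to 60 N. Pads are 16 mm wide; open, the fingers measure 119 mm over their backs; the gripper's body (75 mm by 177 mm) begins 78 mm behind the grasp point.
Start: joints at [1.115, 0.276, 1.505, -0, 1.361, -0.121], TCP at [0.189, 0.543, 0.23] pointing down, gripper open.
Joint ranges: [-2.89, 2.89], [-0.75, 2.08], [0.22, 2.7], [-1.18, 4.32], [0.11, 2.71], [-2.7, 2.7]. Speed limits (rad/s): [2.57, 2.57, 3.14, 3.14, 3.14, 3.14].

INTERFACE

Orientations are given as a unit quaternion [w, x, y, z].
In Python, from plant import r, gripper_to, inverse_kinematics, vision, models, telemetry gives the robot as it stands. Calls block until the motion is done:
- r.move_to(position, orientation): joint-space move of the TCP to a pose.
- r.move_l(position, rot=None, vel=0.15, guard=None): straight line of the TCP; rot=None keeps the orientation; vel is the mean speed in m/s. With guard (N) it stops when the force on the tool has changed by that much, and returns True; else False.
- r.movej(angles): joint-space move.
- gripper_to(opening, f_grip=None): finger opening in m; f_grip is the grip in N (None keeps the last); returns when the fingers have stopped.
- r.hold(seconds).
- inverse_kinematics(position, orientation): joint angles nearest the present ones, or None.
- vision.snapshot(name): name is "side" or "top" or "wrist"; returns the picture (420x560x3 uint8, red, green, blue); there is no depth.
- vision.get_calibration(name): a dict with "fx", "fy", "cx", "cy" (pixels), "D" ([k1, k2, p1, p2, k3] as OpenCV has them; the pictures are not rectified), "position" and "orientation" of the camera in the world. Camera axes: x right, y down, z forward; pixel columns grow to the right and rows downward; lengths in m; the calibration is good to about 2 mm. A picture is of the moment at which its call begins: read the wrist's pose just before it. get_calibration takes no time and is no camera call; for the wrist camera it gives the pose at the moment of the call.
A pose or a line that the arm cannot do raises r.PlanningError and nothing moves.
- r.sign_off(): hands the job in; it is judged then, once.
Trained networks look in the newest picture that a camera, given by its name, has taken for a name from the list of things; names that differ only in an ending like _2 or _b are one class to them, and where a whole thing is asked for, a point or a joint stands for the part that bears it (a point fixed in the world has none). Each returns a list of dicts, best first, with "score" (0 to 1); they miss things now and then, are a little off and sometimes report something else, mostly with a low value. They report only what shows in the picture. A call takes as long as a camera call. They do not tell look-alikes from the thing itself.
- models.boxes_of(thing, camera): "at" ([x, y, z] in m, in world coordinates, good to about 4 mm: the middle of the surface that is visible of it).
- models.regions_of(thing, camera): "pixels" (420x560 bool, what is visible of it).
- models.mark_of(thing, camera): "at" ([x, y, z] in m, in world coordinates, good to about 4 mm: a listed point, or the origin of a listed thing).
Readings, each from a call of its own:
- telemetry.current_t(): time.
- telemetry.current_joints(): joint angles.
- telemetry.current_dq(): joint speeds.
- telemetry.current_joint_efforts(): joint torques, N m.
- telemetry.current_ee_pos(): TCP position.
- telemetry.current_tool_rot(): TCP orientation.
- telemetry.current_wrist_force(): force on the tool from outside, world axes, zero at the start.
- telemetry.current_torque(): the same for the moment, N m.
- telemetry.current_opening(): finger opening in m.
- telemetry.current_finger_force(): force on a finger pad.
Only numpy, scipy, OpenCV 4.12 (cv2) and the standard library are available. Lean on these libraries where they do the work, as an engineer would, in place of code of your own. Each camera call takes 0.05 s, during which the arm holds its last target. There are 200 camera calls.

TASK

The grey slide tray has just been re-glued and must be pressed: stand it upright on the bed of the ratchet clamp, centred lengthwise between the two jaws with its long sides against them. The ratchet was left set to open, so flip its pawl lever over to the clamping side, then work the ratchet handle to and fro until the jaws hold the tray firmly. Close the jaw by the handle only, never by pushing on the jaw, let go of everything, and leave all the other things on the table where they are.

Things in the scene. Friction and masses are not known exactly. Their poses are not given: they have to be found in the camera images.
- tray: slide tray to be clamped: grey plastic open-topped trough filled with slides, 130 mm long (its x) by 56 mm wide (its y) by 72 mm high, 0.22 kg, side walls stiff; origin at the centre of its underside, z up. Standing upright on the mat.
- clamp: grey ratchet bench clamp, fixed to the table. Origin on the table at the vertical spindle axis, z up. Base plate 110 mm in x, from y = -55 to +190 mm, its top (the bed) 15 mm above the table. Fixed jaw: block 84 mm long in x, 28 mm high above the bed, its face at y = +163 mm. The handle lies above the base plate and points towards -y.
- clamp_seat (a point): point on the bed (15 mm above the table) midway between the fully open jaws, at x = 0, y = +125 mm of the clamp; axes as the clamp's.
- jaw: moving steel jaw, 84 mm long in the clamp's x, 28 mm high above the bed; origin at the foot of the middle of its gripping face; axes as the clamp's. Starts fully open, face at clamp y = +87 mm (76 mm from the fixed jaw); closes towards +y, 22 mm per rad of wheel turn, and meets the 56 mm tray after 20 mm. It is sprung: further turning squeezes harder (12 N, then 3 N per mm); it keeps about 27 N.
- handle (a joint): handle angle, rad: 0 along clamp -y, growing clockwise seen from above (towards clamp -x), stops at +-0.52. Stays where left (0.4 N m); driving the wheel takes 0.6 to 1 N m more, and more as the jaw squeezes; overdriven it slips a tooth. Pawl lever on + side: strokes of growing angle close the jaw, back strokes click; on - side: the reverse. Up to 0.35 rad of a stroke is lost before it bites.
- handle_post (a point): centre of the top of the upright black round post at the end of the handle, 160 mm from the spindle axis; the post is 24 mm in diameter and 66 mm high, its top 115 mm above the table; axes turn with the handle (its -y points outward along it).
- lever (a joint): angle of the pawl lever on the handle relative to the handle, rad, growing clockwise seen from above: stops at -0.45 (opening) and +0.45 (clamping), starts near -0.4, stays where it is left (0.09 N m). Past +0.3 it is properly over.
- lever_tip (a point): centre of the top of the pawl lever's upright dark steel tab: 8 mm thick, 26 mm long along the lever, 93 mm above the table down to 57. It swings about an upright pivot on the handle's centreline 56 mm from the spindle axis; tab centre 39 mm outward of it, towards the post. Axes turn with the lever (-y outward). To set clamping, push the tab clockwise, the way of growing handle angle.
- box_a: blue slide box, 80 x 50 x 55 mm high, leave alone; origin at the centre of its underside
- box_b: blue slide box, 80 x 50 x 55 mm high, leave alone; origin at the centre of its underside
- hood: brass lens hood, flared ring up to 72 mm in diameter, 45 mm high, leave alone; origin at the centre of its underside
- beaker: squat clear glass beaker, 72 mm in diameter, 75 mm high, leave alone; origin at the centre of its underside
- tank: steel film tank with a white funnel resting in its mouth (one thing), 90 mm in diameter, the funnel 110 mm, 124 mm high in all, leave alone; origin at the centre of its underside
- reel: white film reel lying flat, 96 mm in diameter, 44 mm high, leave alone; origin at the centre of its underside
- loupe: black loupe, 52 mm in diameter, 58 mm high, leave alone; origin at the centre of its underside
Mind the look-alikes: they are no part of the job. Of the things shaped like the tray, the grey one is meant.

How it is judged:
On the way, in this order (a step that is already met when the one before it is completed fails the run):
1. the tray stands on the bed between the jaws, the pawl lever is over on the clamping side, and the jaw has not closed on it yet (within 15 mm of fully open) (value of joint lever above 0.25 rad and y of jaw in the frame of clamp below 0.102 m and horizontal distance between tray and clamp_seat below 0.035 m and z of tray in the frame of clamp_seat below 0.004 m), for 0.1 s.
2. the jaw squeezes the tray with more than 15 N (contact force between jaw and tray above 15 N), for 0.1 s.
At the end, for the whole second after the job is handed in: the tray stands upright on the bed (within 4 mm, 0.06 rad), its long sides along the jaws (0.06 rad), its middle within 25 mm of the jaws' middle lengthwise, still squeezed by the jaw with more than 10 N, the pawl lever on the clamping side (above 0.25 rad), everything let go and at rest (contact force between jaw and tray above 10 N and y of jaw in the frame of clamp above 0.105 m and x of tray in the frame of clamp between -0.025 and 0.025 m and angle between the x axis of tray and the x axis of clamp, either way round below 0.06 rad and angle between tray's own z axis and vertical below 0.06 rad and z of tray in the frame of clamp_seat below 0.004 m and value of joint lever above 0.25 rad and linear speed of tray below 0.01 m/s); the robot touches nothing.
It fails at once if the jaw is pushed directly by the robot (more than 15 N) (contact force between any of the fingers, the arm and jaw above 15 N).
It fails at once if another thing is moved by more than 20 mm or tipped over (distance of any of box_a, box_b, hood, beaker, tank, reel, loupe from where it was at the start of the episode above 0.02 m or angle between any of beaker, tank, hood, loupe's own z axis and vertical above 0.5 rad).
It also fails if it takes over 70 s, if anything falls off the work surface, if the arm or the gripper's body presses on something with over 40 N, if the wrist force passes 120 N, or if a joint passes its speed limit or range.

## Working session

There is one attempt and no reset: what is moved stays moved. The work goes in short steps, each a Python script; the robot and the scene stay as the last script left them, time stands still between calls to the robot, and variables do not carry over. Pictures are saved under pics/ and viewed, at most 10 in all, crops included, and the job is handed in when it is done.

```bash
ls; mkdir -p pics; python3 - <<'E'
from plant import r, vision, models, telemetry
import cv2,numpy as np
im={}
for c in ("top","side"):
    im[c]=vision.snapshot(c); k=vision.get_calibration(c); print(c,k)
    for t in ["tray","clamp","clamp_seat","jaw","handle_post","lever_tip","box_a","hood","beaker","tank","reel","loupe"]:
        try: print(t,[(np.round(d["at"],3).tolist(),round(d["score"],2)) for d in models.mark_of(t,c)])
        except Exception as e: print(t,e)
    cv2.imwrite(f"pics/{c}1.png",cv2.resize(im[c][:,:,::-1],(800,600)))
print(telemetry.current_t())
E
```

```text
pics
top {'fx': 416.10486193523553, 'fy': 416.10486193523553, 'cx': 278.1562053731824, 'cy': 211.6154637623615, 'D': array([0.006808, 0.      , 0.      , 0.      , 0.      ]), 'position': array([0.38351768, 0.03509395, 1.47112565]), 'orientation': array([-0.02954967,  0.71192987, -0.70120964,  0.02424283])}
tray [([0.32, 0.304, -0.003], 0.9), ([0.491, 0.31, 0.003], 0.75), ([0.481, 0.504, -0.001], 0.72)]
clamp [([0.554, -0.104, -0.001], 0.61)]
clamp_seat [([0.562, 0.02, 0.016], 0.73)]
jaw [([0.559, -0.015, 0.014], 0.5)]
handle_post [([0.558, -0.263, 0.115], 0.79), ([0.558, -0.018, 0.014], 0.3)]
lever_tip [([0.576, -0.191, 0.092], 0.62), ([0.494, 0.308, 0.003], 0.62)]
box_a [([0.442, -0.056, 0.006], 0.78), ([0.581, 0.371, 0.0], 0.65)]
hood [([0.576, 0.226, 0.002], 0.58)]
beaker [([0.681, -0.006, -0.004], 0.71)]
tank [([0.699, -0.127, 0.002], 0.8)]
reel [([0.631, -0.416, 0.0], 0.79)]
loupe [([0.489, -0.447, 0.001], 0.78)]
side {'fx': 421.514309604582, 'fy': 421.514309604582, 'cx': 276.9969655048464, 'cy': 204.94718058683296, 'D': array([0.03048957, 0.        , 0.        , 0.        , 0.        ]), 'position': array([-0.04058528, -0.53346023,  0.98322734]), 'orientation': array([-0.32117095,  0.87309838, -0.34148535,  0.13392608])}
tray [([0.478, 0.513, -0.002], 0.77), ([0.488, 0.306, 0.003], 0.76)]
clamp [([0.555, -0.106, 0.002], 0.84)]
clamp_seat [([0.559, 0.021, 0.013], 0.69)]
jaw []
handle_post [([0.561, -0.265, 0.116], 0.56)]
lever_tip [([0.577, -0.194, 0.093], 0.57)]
box_a [([0.44, -0.059, 0.004], 0.63), ([0.58, 0.372, -0.002], 0.62), ([0.679, -0.011, -0.002], 0.19)]
hood [([0.576, 0.23, 0.004], 0.66)]
beaker [([0.677, -0.011, 0.0], 0.8)]
tank []
reel [([0.626, -0.418, 0.001], 0.7), ([0.702, -0.124, 0.004], 0.43)]
loupe [([0.49, -0.449, 0.004], 0.79), ([0.561, -0.016, 0.014], 0.56)]
1.3
```

View pics/top1.png

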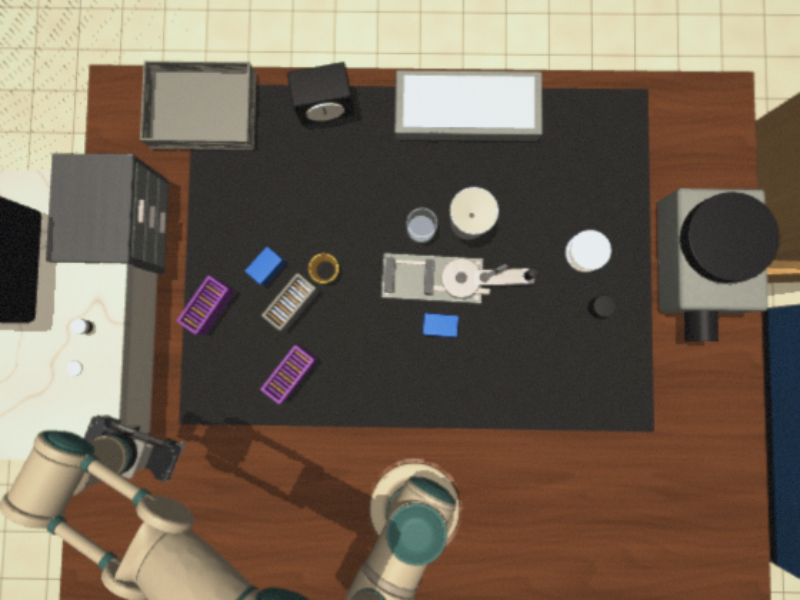

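View pics/side1.png

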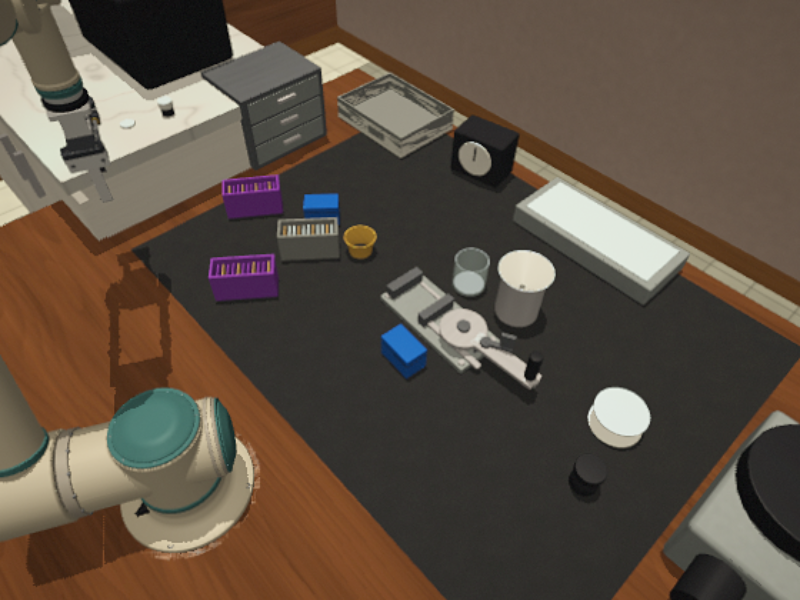

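The top view shows three trays: grey at (289,301), purple at (206,305) and purple at (288,374). The grey one, at about (0.49, 0.31) m, is the one meant. The clamp is at (460,278), its pawl lever at (500,272) and its post at (530,275). Next I'll look at the tray from two wrist positions and take the confirming crop.

```bash
cat > h.py <<'E'
from plant import r, gripper_to, inverse_kinematics, vision, models, telemetry
import numpy as np, cv2
from scipy.spatial.transform import Rotation as Ro
def mat(q): return Ro.from_quat(np.roll(q,-1)).as_matrix()
def down(a):  # tool pointing down, tool y along world angle a
    y=np.array([np.cos(a),np.sin(a),0]);z=np.array([0,0,-1.])
    return np.roll(Ro.from_matrix(np.c_[np.cross(y,z),y,z]).as_quat(),1)
def rays(px,k):
    K=np.array([[k["fx"],0,k["cx"]],[0,k["fy"],k["cy"]],[0,0,1]])
    u=cv2.undistortPoints(np.float64(px).reshape(-1,1,2),K,np.float64(k["D"]))[:,0]
    return np.c_[u,np.ones(len(u))]@mat(k["orientation"]).T
def plane(px,k,z):
    d=rays(px,k);c=np.array(k["position"]);return c+d*((z-c[2])/d[:,2])[:,None]
def proj(P,k):
    R=mat(k["orientation"]);K=np.array([[k["fx"],0,k["cx"]],[0,k["fy"],k["cy"]],[0,0,1]])
    rv=cv2.Rodrigues(R.T)[0];return cv2.projectPoints(np.float64(P).reshape(-1,1,3),rv,-R.T@k["position"],K,np.float64(k["D"]))[0][:,0]
def tri(p1,k1,p2,k2):
    A=np.zeros((3,3));b=np.zeros(3)
    for p,k in((p1,k1),(p2,k2)):
        d=rays([p],k)[0];d/=np.linalg.norm(d);M=np.eye(3)-np.outer(d,d);A+=M;b+=M@k["position"]
    return np.linalg.solve(A,b)
def snap(c,f=None):
    k=vision.get_calibration(c);im=vision.snapshot(c)
    if f: cv2.imwrite(f"pics/{f}.png",im[:,:,::-1])
    return im,k
def maskat(thing,c,k,P):
    u=proj([P],k)[0];best=None
    for d in models.regions_of(thing,c):
        m=d["pixels"].astype(np.uint8)
        yx=np.argwhere(m); e=np.linalg.norm(yx.mean(0)[::-1]-u)
        if best is None or e<best[0]: best=(e,m,d["score"])
    return best
def rect(m,k,z):
    c=max(cv2.findContours(m,0,cv2.CHAIN_APPROX_NONE)[0],key=cv2.contourArea)
    P=plane(c[:,0],k,z)[:,:2]
    (x,y),(w,h),a=cv2.minAreaRect((P*1000).astype(np.float32))
    a=np.radians(a) if w>h else np.radians(a+90)
    return x/1000,y/1000,max(w,h),min(w,h),(a+np.pi/2)%np.pi-np.pi/2
E
python3 - <<'E'
from h import *
im,k=snap("top"); b=maskat("tray","top",k,[.49,.308,.06])
x,y,w,h,a=rect(b[1],k,.072); print("top",b[0],b[2],x,y,w,h,a)
kw=vision.get_calibration("wrist");T=mat(telemetry.current_tool_rot());p=np.array(telemetry.current_ee_pos())
print("cam in tool",T.T@(kw["position"]-p),T.T@mat(kw["orientation"]))
q=down(a+np.pi/2); print([None if j is None else np.round(j,2) for j in (inverse_kinematics([.49,.31,.3],down(a+s*np.pi/2)) for s in(1,-1))])
E
```

```text
top 2.3793386409673123 0.7 0.48536727905273436 0.2970282592773438 130.6237335205078 72.01624298095703 -0.6646380558741871
cam in tool [ 0.07190419 -0.00093112 -0.15262527] [[ 6.69809490e-04 -9.68873702e-01 -2.47554642e-01]
 [ 9.99999049e-01  3.50591957e-04  1.33356225e-03]
 [-1.20526273e-03 -2.47555300e-01  9.68873016e-01]]
[array([ 0.44,  0.25,  1.37, -0.  ,  1.52, -0.46]), array([ 0.44,  0.25,  1.37, -0.  ,  1.52,  2.68])]
```

```bash
python3 - <<'E'
from h import *
q=down(0.906)
obs=[]
for i,P in enumerate(([.49,.305,.28],[.43,.33,.28])):
    r.move_to(P,q); im,k=snap("wrist",f"w{i}"); b=maskat("tray","wrist",k,[.49,.305,.06])
    m=b[1]; c=max(cv2.findContours(m,0,cv2.CHAIN_APPROX_NONE)[0],key=cv2.contourArea)
    print(b[0],b[2],rect(m,k,.072),cv2.boundingRect(c),[np.round(d["at"],4) for d in models.mark_of("tray","wrist")])
    obs.append((c,k,im))
    np.savez(f"o{i}.npz",m=m)
im=np.hstack([o[2] for o in obs]);cv2.imwrite("pics/wr.png",cv2.resize(im[:,:,::-1],(800,300)))
print(telemetry.current_t())
E
```

```text
2.2399202476222464 0.58 (0.4890262145996094, 0.30577496337890625, 130.43661499023438, 54.976539611816406, np.float64(-0.6775185676444089)) (254, 133, 50, 111) [array([ 0.4757,  0.5103, -0.0022]), array([ 0.3176,  0.3076, -0.0005]), array([ 0.4922,  0.3081, -0.0012])]
4.916364067624864 0.82 (0.48430154418945315, 0.30890234375, 140.59161376953125, 56.73160171508789, np.float64(-0.6713623378895548)) (268, 179, 49, 111) [array([ 3.167e-01,  3.052e-01, -2.000e-04]), array([ 0.477 ,  0.5116, -0.    ]), array([ 0.491 ,  0.3062, -0.001 ])]
3.5083
```

View pics/w0.png

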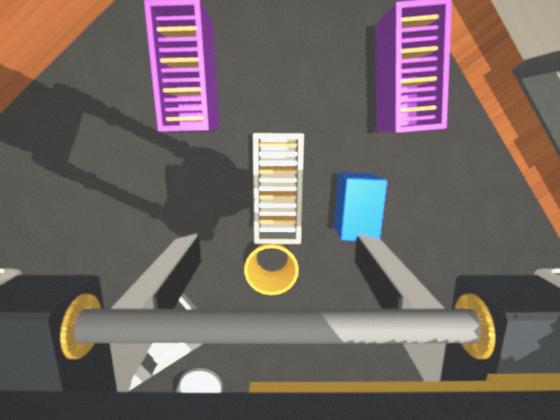

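View pics/w1.png

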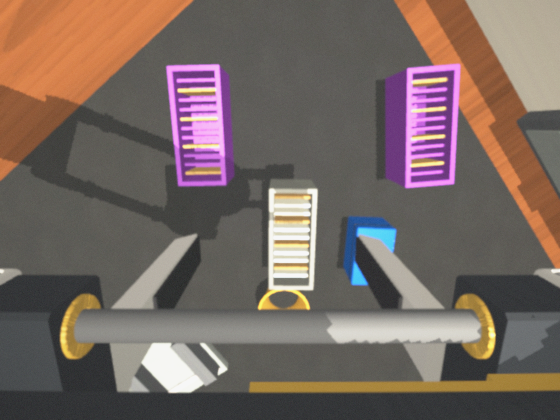

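Wrist views: grey tray rim corners in w0 are (253,134), (303,134), (254,243), (301,244), and in w1 (270,188), (316,190), (268,287), (313,290). It is an open grey trough full of slides. The two purple look-alikes are at (180,65) and (415,65) in w0, so grey is confirmed. Now I'll triangulate and look at the clamp.

```bash
python3 - <<'E'
from h import *
T=mat(telemetry.current_tool_rot());p=np.array(telemetry.current_ee_pos());print(p)
k1=vision.get_calibration("wrist");k0=dict(k1);k0["position"]=np.array(k1["position"])+np.array([.49,.305,.28])-p
A=[(253,134),(303,134),(254,243),(301,244)];B=[(270,188),(316,190),(268,287),(313,290)]
C=np.array([tri(a,k0,b,k1) for a,b in zip(A,B)]);print(C.round(4),C.mean(0))
d=C[2]+C[3]-C[0]-C[1];print("yaw",np.arctan2(d[1],d[0]))
q=down(np.pi/2)
for i,P in enumerate(([.55,-.09,.33],[.61,-.06,.33])):
    r.move_to(P,q); im,k=snap("wrist",f"c{i}")
    for t in["clamp","clamp_seat","jaw","handle_post","lever_tip"]: print(t,[(np.round(d["at"],4).tolist(),round(d["score"],2)) for d in models.mark_of(t,"wrist")])
    np.save(f"k{i}.npy",k,allow_pickle=True)
print(telemetry.current_t())
E
```

```text
[0.43062271 0.33010463 0.28002863]
[[0.4232 0.3233 0.0691]
 [0.4567 0.3658 0.0783]
 [0.5284 0.237  0.0539]
 [0.5606 0.2857 0.0701]] [0.49224363 0.30295236 0.06786817]
yaw -0.6717229140759715
clamp [([0.5516, -0.1091, 0.0048], 0.79)]
clamp_seat [([0.5607, 0.0213, 0.0141], 0.68)]
jaw [([0.5586, -0.0225, 0.0177], 0.85)]
handle_post [([0.5587, -0.2608, 0.1153], 0.84)]
lever_tip []
clamp [([0.5542, -0.1032, 0.0011], 0.85), ([0.4453, -0.0538, -0.0009], 0.34)]
clamp_seat [([0.5632, 0.019, 0.0132], 0.81), ([0.5732, 0.2262, 0.0039], 0.2)]
jaw [([0.5594, -0.0209, 0.0116], 0.7)]
handle_post [([0.5578, -0.2608, 0.1176], 0.89)]
lever_tip [([0.5756, -0.1944, 0.0938], 0.86)]
6.1
```

View pics/c0.png

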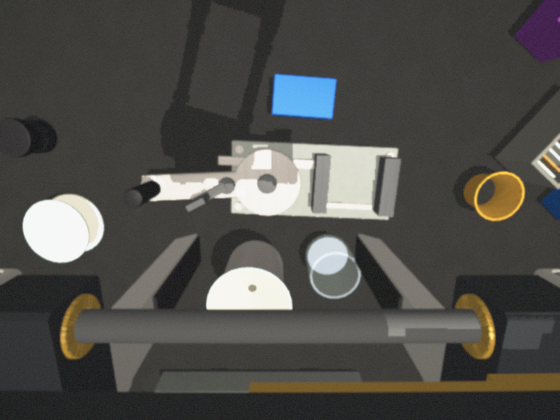

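View pics/c1.png

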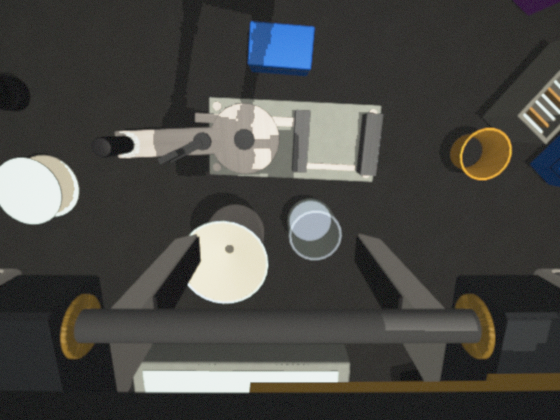

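c0: bed plate corners are (233,141), (398,149), (396,219), (232,212). Jaws are at (320,183) and (388,185), the post top at about (135,196), and the lever tab at (195,203) on its opening (+x) side. Tray rim height comes out at 68 mm, against the stated 72. Now I'll fit the clamp pose and pick up the tray.

```bash
python3 - <<'E'
from h import *
for i,px in enumerate(([(233,141),(398,149),(396,219),(232,212)],[(210,97),(382,105),(374,182),(209,175)])):
    k=np.load(f"k{i}.npy",allow_pickle=True).item();P=plane(px,k,.015)[:,:2]
    d=P[1]+P[2]-P[0]-P[3];u=d/np.linalg.norm(d);print(P.round(3).tolist(),"phi",-u[0]/u[1],"spindle",P.mean(0)-u*.0675)
q=down(-0.672+np.pi/2)
r.move_to([.491,.305,.2],q); gripper_to(.08)
print(r.move_l([.491,.305,.06],vel=.12,guard=10)); gripper_to(.03,f_grip=25)
print(telemetry.current_opening(),telemetry.current_finger_force(),telemetry.current_ee_pos())
r.move_l([.491,.305,.22],vel=.15)
print(telemetry.current_opening(),telemetry.current_wrist_force(),telemetry.current_t())
E
```

```text
[[0.498, -0.154], [0.509, 0.087], [0.616, 0.094], [0.605, -0.159]] phi -0.045026172288572 spindle [ 0.55414476 -0.10029978]
[[0.498, -0.154], [0.508, 0.088], [0.618, 0.085], [0.608, -0.161]] phi -0.040934368293224874 spindle [ 0.55515276 -0.1028573 ]
False
0.055808740883773786 25.00050276517868 [0.49100317 0.3049141  0.06033599]
0.05574860669000176 [ 1.0430131  -0.477096   -3.44642619] 11.0833
```

```bash
python3 - <<'E'
from h import *
q=down(np.pi/2-0.044)
r.move_to([.5605,.021,.22],q)
r.move_l([.5605,.021,.10],vel=.12)
print("f",telemetry.current_wrist_force())
print(r.move_l([.5605,.021,.073],vel=.04,guard=6),telemetry.current_ee_pos(),telemetry.current_wrist_force())
gripper_to(.072); 
r.move_l([.5605,.021,.20],vel=.15)
r.move_to([.5605,.021,.33],q)
im,k=snap("wrist","p0"); b=maskat("tray","wrist",k,[.56,.02,.08]); print(b[0],b[2],rect(b[1],k,.087))
print([(np.round(d["at"],4).tolist(),round(d["score"],2)) for d in models.mark_of("tray","wrist")+models.mark_of("lever_tip","wrist")+models.mark_of("handle_post","wrist")],telemetry.current_t())
E
```

```text
f [-0.72027224 -0.27161876 -3.2832634 ]
True [0.56000962 0.02101426 0.07509308] [-0.08563647  0.18996591  3.97175753]
3.5924299548780456 0.91 (0.5572574462890625, 0.02128357696533203, 130.92926025390625, 57.00633239746094, np.float64(-0.03459432940207474))
[([0.5612, 0.02, 0.0128], 0.56), ([0.5594, -0.2606, 0.1168], 0.62)] 16.25
```

View pics/p0.png

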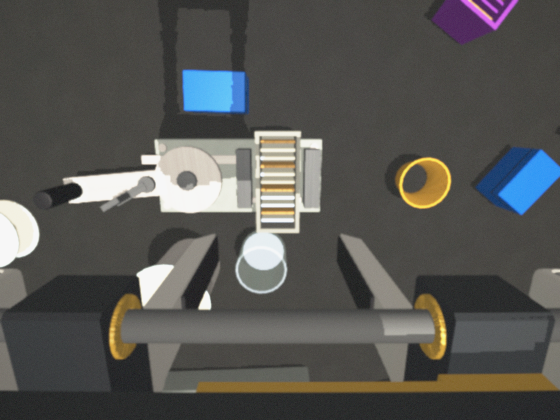

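The tray stands upright between the jaws, at about (277,180), with its long sides along them. The lever tab is still on the opening side, at (120,198). Next I'll push the lever over with the fingers closed.

```bash
python3 - <<'E'
from h import *
S=np.array([.5545,-.1035]);h=np.array([.0267,-.9996]);l=np.array([-.9996,-.0267])
def P(ax,lat,z): return [*(S+h*ax+l*lat),z]
q=down(.0267); gripper_to(0.0)
r.move_to(P(.098,-.047,.20),q)
print(r.move_l(P(.098,-.047,.088),vel=.12,guard=8))
f0=np.array(telemetry.current_wrist_force())
for lat in(-.030,-.02,-.01,-.002):
    g=r.move_l(P(.098,lat,.088),vel=.05,guard=14);print(lat,g,(np.array(telemetry.current_wrist_force())-f0).round(2))
    if g:break
r.move_l(P(.098,-.03,.088),vel=.1); r.move_l(P(.098,-.04,.2),vel=.2)
r.move_to([.56,-.12,.33],down(np.pi/2-.044))
im,k=snap("wrist"); cv2.imwrite("pics/l0.png",cv2.resize(im[100:270,20:340,::-1],None,fx=2.5,fy=2.5))
for c in("wrist","side"):
    if c=="side":snap(c)
    print([(t,np.round(d["at"],4).tolist(),round(d["score"],2)) for t in("lever_tip","handle_post","jaw") for d in models.mark_of(t,c)])
print(telemetry.current_t())
E
```

```text
False
-0.03 False [1.84 0.44 1.2 ]
-0.02 False [0.39 0.89 0.08]
-0.01 False [1.48 1.21 0.58]
-0.002 False [ 2.85  2.82 -0.58]
[('handle_post', [0.5593, -0.2623, 0.115], 0.88), ('jaw', [0.5599, -0.0231, 0.0137], 0.92)]
[('lever_tip', [0.5431, -0.197, 0.0939], 0.57), ('handle_post', [0.5596, -0.2667, 0.116], 0.9), ('jaw', [0.5579, -0.0164, 0.0168], 0.59)]
23.8583
```

View pics/l0.png

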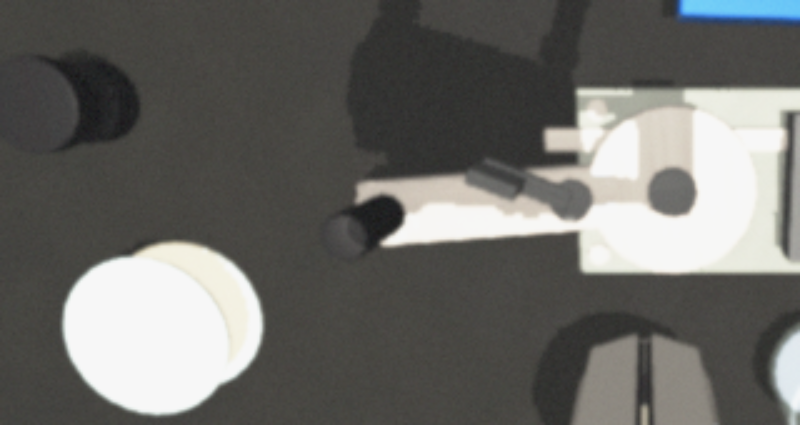

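Lever tab tip is now on the -x side of the handle, at about (495,178) in the crop. The side-camera estimate gives +0.36 rad, so the lever is over. Now I'll cage the post and do the first stroke.

```bash
cat > st.py <<'E'
from h import *
S=np.array([.5550,-.1035]);Z=.094
def post(a,z=Z):
    w=a+.044; return [*(S+.16*np.array([-np.sin(w),-np.cos(w)])),z], down(-w)
def stroke(a0,a1,n=6,vel=.12):
    out=[]
    for a in np.linspace(a0,a1,n+1)[1:]:
        p,q=post(a);g=r.move_l(p,q,vel=vel,guard=50)
        f=np.array(telemetry.current_wrist_force());w=a+.044
        out.append((round(float(a),2),round(float(f[:2]@[-np.cos(w),np.sin(w)]),1),round(float(f[:2]@[-np.sin(w),-np.cos(w)]),1)))
        if g: print("guard",a);break
    print(out); return a
def jaw(c="side"):
    snap(c);print([(t,np.round(d["at"],4).tolist(),round(d["score"],2)) for t in("jaw","handle_post","lever_tip","tray") for d in models.mark_of(t,c)],telemetry.current_t())
E
python3 - <<'E'
from st import *
p,q=post(-.072,.2); gripper_to(.05,f_grip=60)
r.move_to(p,q); p,q=post(-.072); print(r.move_l(p,vel=.12,guard=8)); print(gripper_to(.027),telemetry.current_opening())
stroke(-.072,-.48,3); stroke(-.48,.48); jaw()
E
```

```text
False
False 0.02666410487552095
[(-0.21, 0.3, 0.6), (-0.34, 0.1, -0.1), (-0.48, 0.4, 0.0)]
[(-0.32, -1.0, -0.8), (-0.16, -2.4, -0.3), (0.0, -3.0, 0.3), (0.16, -2.1, 1.0), (0.32, -3.2, 0.7), (0.48, -1.8, 0.4)]
[('jaw', [0.5604, 0.0037, 0.0161], 0.53), ('handle_post', [0.4734, -0.2441, 0.1133], 0.92), ('lever_tip', [0.4377, -0.0585, 0.004], 0.58), ('tray', [0.3167, 0.3056, 0.0015], 0.95), ('tray', [0.5588, 0.0307, 0.016], 0.78), ('tray', [0.4787, 0.5115, -0.0026], 0.65)] 30.975
```

```bash
python3 - <<'E'
from st import *
for i in range(2):
    stroke(.48,-.48); a=stroke(-.48,.48); jaw()
E
```

```text
[(0.32, -0.3, 0.1), (0.16, -1.1, -0.6), (0.0, -0.9, -0.4), (-0.16, 0.4, -0.1), (-0.32, -0.6, 0.5), (-0.48, -0.1, -0.7)]
[(-0.32, 0.4, -0.1), (-0.16, -1.4, 0.6), (0.0, -5.2, 0.4), (0.16, -6.3, 1.4), (0.32, -6.9, -0.1), (0.48, -15.0, -1.9)]
[('jaw', [0.5632, 0.0043, 0.018], 0.59), ('jaw', [0.49, -0.448, 0.0012], 0.35), ('handle_post', [0.481, -0.2494, 0.1148], 0.78), ('tray', [0.3199, 0.3057, 0.0006], 0.94), ('tray', [0.5549, 0.0327, 0.0154], 0.87), ('tray', [0.4793, 0.5118, -0.0039], 0.72)] 35.625
[(0.32, -5.8, 0.7), (0.16, 0.6, -0.3), (0.0, -0.5, 0.5), (-0.16, 0.1, -1.0), (-0.32, -0.4, 0.2), (-0.48, -0.7, 0.3)]
[(-0.32, -0.2, 0.4), (-0.16, -5.8, -0.0), (0.0, -7.3, -0.6), (0.16, -17.8, -3.1), (0.32, -4.3, 0.3), (0.48, -16.0, -0.8)]
[('jaw', [0.5632, 0.0052, 0.0156], 0.56), ('handle_post', [0.4801, -0.2492, 0.1119], 0.72), ('tray', [0.5562, 0.0312, 0.0133], 0.77), ('tray', [0.4777, 0.5072, -0.0017], 0.72), ('tray', [0.3171, 0.3063, 0.0004], 0.65)] 40.275
```

The stroke force climbed to about 17 N, then a tooth slipped, so the jaw is at full squeeze. I'll let go and check.

```bash
python3 - <<'E'
from st import *
stroke(.48,.40,1); gripper_to(.05)
p,q=post(.40,.22); r.move_l(p,vel=.15)
r.move_to([.56,-.06,.36],down(np.pi/2-.044))
im,k=snap("wrist"); cv2.imwrite("pics/f0.png",cv2.resize(im[60:270,60:400,::-1],None,fx=2.3,fy=2.3))
b=maskat("tray","wrist",k,[.56,.03,.08]);print(rect(b[1],k,.087))
jaw("wrist")
E
```

```text
[(0.4, -11.0, -1.2)]
(0.5577120361328125, 0.02627773666381836, 129.87095642089844, 66.70369720458984, np.float64(-0.04298887947411334))
[('jaw', [0.5576, -0.0031, 0.0149], 0.93), ('jaw', [0.5781, 0.3708, -0.0004], 0.43), ('handle_post', [0.6821, -0.0072, -0.0011], 0.37), ('lever_tip', [0.5097, -0.1854, 0.0942], 0.96), ('tray', [0.5597, 0.034, 0.0174], 0.71)] 43.8667
```

View pics/f0.png

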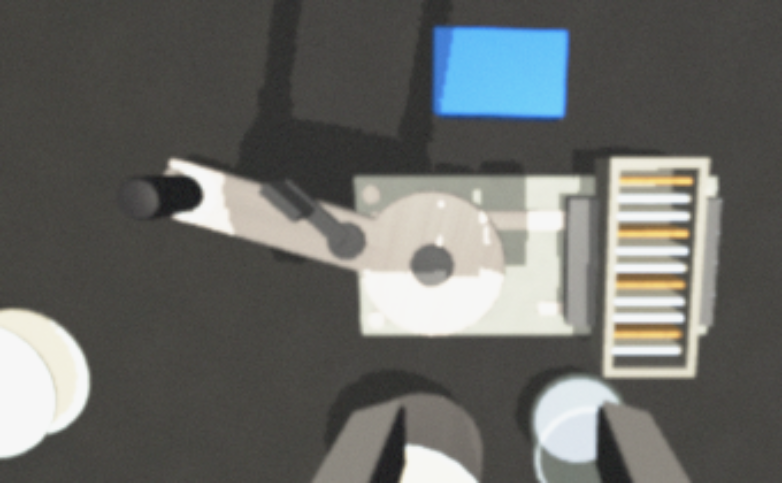

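The tray is square between the jaws at (655,267), the handle is released at about +0.3 rad, and the lever tab at (288,200) is on the clamping side. The neighbouring things I can see have not moved, so I'm handing in.

```bash
python3 - <<'E'
from h import *
print(r.sign_off(),telemetry.current_t())
E
```

```text
the job is handed in; nothing more can be done
the job is handed in; nothing more can be done
```

I handed the job in at about 44 s: the grey tray is upright between the jaws with the lever on the clamping side and everything let go. Firm clamping is inferred from the handle force (about 17 N, then a tooth slip), as I could not read the jaw force, and the hand-in gave no verdict.

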